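Build the press stack and present the heavier bushing

ROBOT

A 6-joint arm with a two-finger parallel gripper is mounted at the origin on the work surface. World frame = base frame: x ahead of the robot, y to its left, z up, the work surface at z = 0. Lengths are in m, angles in rad, forces in N, time in s.
With the tool pointing down it reaches from about 0.275 to 0.85 m from the base axis. Payload 5.2 kg.
Tool frame: the origin (TCP) lies at the very end of the fingers, on their centre line; the grasp point (between the pads) lies 19 mm behind it (grasp_offset is the distance from the TCP to the grasp point, in m); z points along the fingers, y is the line along which they close (so a half turn about z gives the same grasp; the last joint's range is limited). The gripper opens to 85 mm and grips with 20 to 120 N. Pads are 22 mm wide; open, the fingers measure 114 mm over their backs; the gripper's body (76 mm by 85 mm) begins 54 mm behind the grasp point. The pads swing forward as they close: fully open they stand 13 mm farther back than shut.
Start: joints at [1.024, 0.259, 1.535, -0, 1.348, -0.203], TCP at [0.185, 0.518, 0.231] pointing down, gripper open.
Joint ranges: [-3.14, 3.14], [-0.91, 2.08], [0.19, 2.58], [-1.22, 4.36], [0.22, 2.71], [-3.12, 3.12]. Speed limits (rad/s): [2.57, 2.57, 3.14, 3.14, 3.14, 3.14].

INTERFACE

Orientations are given as a rotation vector (axis times angle).
In Python, from station import read_state, get_image, camera_info, close_job, grasp_offset gives the robot as it stands. The module is installed in compiled form; this text tells all that it offers.
- The arm moves only by the tool play_rows, never from a script. Its argument "motion" is a list that holds one entry, the list of rows, each a list of 5 numbers: the shift along the tool's x, y, z in mm, then the turn about the tool's z in degrees, then the finger opening in mm, from 0 to 85.4. In form: [[[x, y, z, spin, grip], ...]]. A call has 1 to 12 rows; each row is the pose to reach, as a shift and turn from the pose commanded when the call began, along the tool's axes at that moment; what a row does not reach only later rows make up. A row lasts 1/8 s, in which the tool goes at most 62.5 mm and 10.7 degrees, less where a joint would pass 70% of its speed; a pose out of reach is approached as far as the arm can. A call with a gripper value outside its range is refused whole. The fingers move at their own pace and stop on an object; "squeeze" is the grip in N (left out, the last holds). Time passes only in rows, so rows that repeat a pose let the fingers close. It gives the time, the measured TCP pose, the force, the opening and the grip force at its end, in the units of the state.
- read_state(): the state, without advancing time (a new reading comes with each control period).
- get_image(name): name is "side" or "top" or "wrist"; returns the picture (420x560x3 uint8, red, green, blue); there is no depth.
- camera_info(name): a dict with "fov_y" (degrees; the focal length in pixels is half the picture's height over the tangent of half this angle, whatever the lens; pixels are square), "cx", "cy" (the principal point, pixels), "R" (3x3) and "t" (3): a world point X has camera coordinates R X + t. Camera axes: x right, y down, z forward; pixel columns grow to the right and rows downward; lengths in m; the calibration is good to about 2 mm. A picture is of the moment at which its call begins: read the wrist's pose just before it. camera_info takes no time and is no camera call; for the wrist camera it gives the pose at the moment of the call.
- close_job(): hands the job in; it is judged then, once.
The state is a dict: "clock": time; "joints": joint angles; "joint_vel": joint speeds; "tau": joint torques, N m; "tcp_pos": TCP position; "orientation": TCP orientation; "ft_force": force on the tool from outside, world axes, zero at the start; "wrist_torque": the same for the moment, N m; "width": finger opening in m; "grasp_force": force on a finger pad.
Only numpy, scipy, OpenCV 4.12 (cv2) and the standard library are available. Lean on these libraries where they do the work, as an engineer would, in place of code of your own. Each camera call takes 0.05 s, during which the arm holds its last target. There are 200 camera calls.

TASK

Lay the wide steel disc flat on the middle of the round press plate, then the narrow disc centred on top of it. One of the two look-alike bushings is solid and the other is hollowed out from below: lift the left one (from the robot's side) clear of its pocket, hold it a moment to feel its weight and set it back upright in its own pocket, then lift and feel the right one the same way. Finish while still holding the heavier one, upright and still, a few centimetres above the middle of the stack without touching it, with the lighter one standing in its pocket; do not disturb the jar, wrench, mug or steel block.

Things in the scene. Friction and masses are not known exactly. Their poses are not given: they have to be found in the camera images.
- rack: Fixed plywood rack on the bench, 90 (x) x 180 (y) x 18 mm, with two round pockets, 61 mm diameter, 8 mm deep. Origin at the centre of its underside, z up, y along the row of pockets towards the left one as the robot sees it. In each pocket stands one bronze bushing; one weighs 0.5 to 0.58 kg, the other about half of that, and which stands where changes every time.
- pocket_left (a point): Centre of the floor of the left (+y) pocket, 10 mm above the bench. At the start a bushing stands on it upright, within 3 mm of centre. Both bushings look exactly alike: at the bottom a flange 52 mm in diameter, 8 mm thick; above it a plain round body 36 mm in diameter; 55 mm total height; a dark blind bore in the top face.
- pocket_right (a point): Centre of the floor of the right (-y) pocket, 10 mm above the bench. The other bushing, of the same looks and size, stands on it at the start.
- plate: Round dark steel press plate fixed to the bench, 90 mm diameter, 10 mm thick. Origin at the centre of its underside, z up; its top face is 10 mm above the bench.
- disc_wide: Loose plain steel disc lying flat, 54 mm diameter, 15 mm thick, about 0.26 kg. Origin at the centre of its underside.
- disc_narrow: Loose plain steel disc lying flat, 38 mm diameter, 15 mm thick, about 0.13 kg. Origin at the centre of its underside.
- jar: Bystander: closed glass jar, 68 mm diameter, 90 mm high, loose. Origin at the centre of its underside. Leave it alone.
- wrench: Bystander: steel wrench lying on the bench, loose. Leave it alone.
- mug: Bystander: white mug, 80 mm diameter, 90 mm high, loose. Origin at the centre of its underside. Leave it alone.
- setup_block: Bystander: steel setup block 50 x 75 x 25 mm, loose. Origin at the centre of its underside. Leave it alone.
Mind the look-alikes: they are no part of the job. What is shaped like the disc_wide but green or purple is not meant. Of the things shaped like the rack, the plywood one is meant.

How it is judged:
By the outcome, as a careful person would: the job done as asked, in the order asked, and still so for the second after the job is handed in, while the arm keeps its last pose, push and grip.
It also fails if it takes over 72 s, if anything falls off the work surface, if the arm or the gripper's body presses on something with over 40 N, if the wrist force passes 120 N, or if a joint passes its speed limit or range.

## Working session

There is one attempt and no reset: what is moved stays moved. The work goes in short steps, Python scripts to look and compute and a tool call to move; the robot and the scene stay as the last step left them, time stands still between calls to the robot, and variables do not carry over. Pictures are saved under pics/ and viewed, at most 10 in all, crops included, and the job is handed in when it is done.

Besides the shell and the picture viewer there is one more tool, called by a JSON object that holds its "op" and its "data", one argument or row to a line. play_rows: Moves the arm, as the interface text tells. Its arguments: {"type":"object","properties":{"motion":{"type":"array"},"squeeze":{"type":"number"}},"required":["motion"]}

```bash
mkdir -p pics; python3 - <<'E'
from station import *
import cv2,numpy as np
s=read_state();print({k:np.round(v,3).tolist() for k,v in s.items()},grasp_offset)
for n in("top","side"):
    c=camera_info(n);print(n,c)
    cv2.imwrite(f"pics/{n}0.png",cv2.resize(get_image(n)[:,:,::-1],(800,600),interpolation=cv2.INTER_CUBIC))
E
```

```text
{'clock': 0.0, 'joints': [1.024, 0.259, 1.536, 0.0, 1.348, -0.203], 'joint_vel': [-0.0, -0.001, 0.001, 0.001, 0.0, 0.0], 'tau': [-0.001, -44.603, -29.058, -0.001, 0.012, -0.0], 'tcp_pos': [0.185, 0.517, 0.23], 'orientation': [-0.537, -3.095, 0.003], 'ft_force': [-0.138, 0.421, -0.785], 'wrist_torque': [0.012, 0.004, 0.004], 'grasp_force': 0.0, 'width': 0.085} 0.0187
top {'fov_y': 48.70198459839756, 'cx': 280.9730498103057, 'cy': 207.25309420513355, 'R': array([[-0.01924898, -0.99950205, -0.02500262],
       [-0.98009886,  0.02380521, -0.19707747],
       [ 0.19757452,  0.0207115 , -0.98006905]]), 't': array([-0.02999986,  0.54689601,  1.03876827])}
side {'fov_y': 46.327433663747584, 'cx': 274.4284429887781, 'cy': 209.6331226068843, 'R': array([[ 0.9754146 , -0.21971124,  0.01712714],
       [-0.14826504, -0.71175013, -0.68660704],
       [ 0.16304553,  0.66718718, -0.72682696]]), 't': array([-0.58312282,  0.08100867,  1.22688645])}
```

View pics/top0.png

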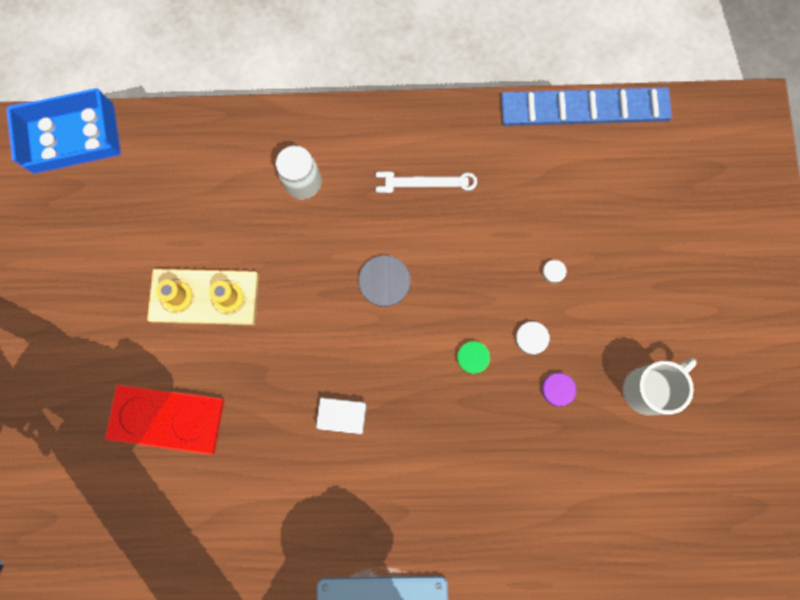

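View pics/side0.png

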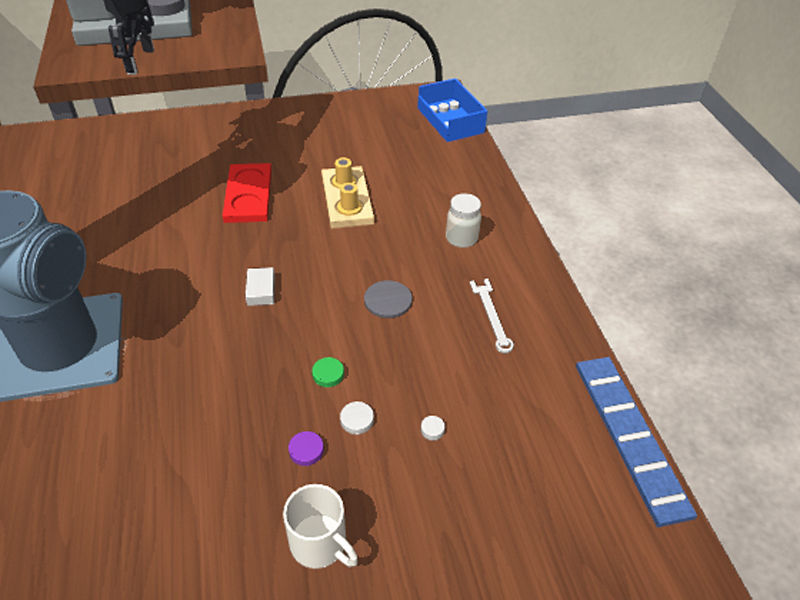

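The top view shows:
- Wide-disc look-alikes: steel (533,338), green (474,357) and purple (559,390). The bare steel one is meant.
- Narrow disc (554,271) and plate (385,281).
- Plywood rack (203,297) with bushings at (170,292) and (226,292). The red rack (165,420) is the look-alike.

Next I'll confirm with an enlarged crop.

```bash
cat > h.py <<'E'
from station import *
import cv2,numpy as np
from scipy.spatial.transform import Rotation as Ro
def K(c): return 210/np.tan(np.radians(c["fov_y"]/2))
def back(c,uv,z):
    f=K(c); d=c["R"].T@np.array([(uv[0]-c["cx"])/f,(uv[1]-c["cy"])/f,1]); o=-c["R"].T@c["t"]
    return o+d*(z-o[2])/d[2]
def proj(c,X):
    p=c["R"]@np.asarray(X)+c["t"]; return K(c)*p[:2]/p[2]+[c["cx"],c["cy"]]
def delta(target,yaw_y=None):
    """shift (mm) in tool axes from present pose to a TCP target; yaw of tool y axis"""
    s=read_state();R=Ro.from_rotvec(s["orientation"]).as_matrix()
    return np.round(R.T@(np.array(target)-s["tcp_pos"])*1000,1), np.round(np.degrees(np.arctan2(R[1,1],R[0,1])),1)
E
python3 - <<'E'
from h import *
im=cv2.imread("pics/top0.png")
a=cv2.resize(im[230:420,440:700],(800,585),interpolation=cv2.INTER_CUBIC)
b=im[250:345,130:430]
cv2.imwrite("pics/c1.png",a)
c=camera_info("top")
for n,uv,z in[("wide",(533,338),.0075),("narrow",(554,271),.0075),("plate",(385,281),.008),("rack",(203,297),.015),("bL",(168,290),.055+.01),("bR",(221,290),.065),("green",(474,357),.0075),("purple",(559,390),.0075),("mug",(650,390),.03),("jar",(300,180),.04),("block",(341,415),.025)]:
    print(n,back(c,np.array(uv)*.7,z).round(4))
s=read_state();print(camera_info("wrist"),Ro.from_rotvec(s["orientation"]).as_matrix().round(2))
E
```

```text
wide [ 0.4778 -0.262   0.0075]
narrow [ 0.5932 -0.3048  0.0075]
plate [ 0.5827 -0.0131  0.008 ]
rack [0.5607 0.3005 0.015 ]
bL [0.5635 0.3427 0.065 ]
bR [0.5613 0.2547 0.065 ]
green [ 0.4479 -0.1612  0.0075]
purple [ 0.3899 -0.2999  0.0075]
mug [ 0.3856 -0.4421  0.03  ]
jar [0.759  0.1307 0.04  ]
block [0.3557 0.0615 0.025 ]
{'fov_y': 69.9716161958058, 'cx': 278.33780207107606, 'cy': 213.6746586718219, 'R': array([[ 0.33696567,  0.94151421, -0.00226558],
       [ 0.89225752, -0.31856683,  0.31998701],
       [ 0.30055058, -0.10984612, -0.94741922]]), 't': array([-0.54909964, -0.04164397,  0.38186035])} [[-0.94  0.34 -0.  ]
 [ 0.34  0.94 -0.  ]
 [ 0.   -0.   -1.  ]]
```

View pics/c1.png

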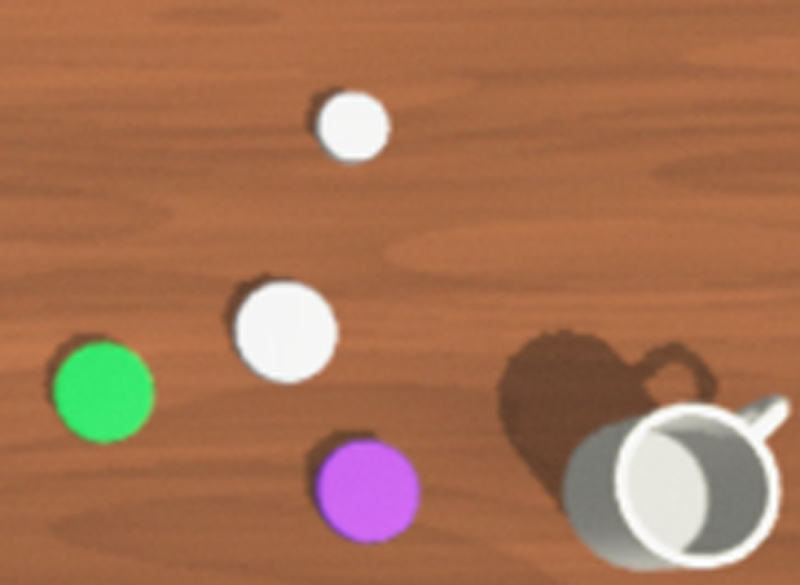

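Confirmed: the bare steel wide disc is at crop (286,331) and the narrow disc at (353,126). I'll fly past the rack and plate towards the discs, taking wrist pictures on the way.

{"op": "play_rows", "data": {
  "motion": [
    [[-50,-10,0,0,85],[-105,-20,0,0,85],[-160,-30,0,0,85],[-220,-40,0,0,85],[-280,-50,0,0,85],[-335,-60,0,0,85],[-390,-70,0,0,85],[-425,-80,0,0,85],[-425,-80,0,0,85]]
  ]
}}

```text
clock: 1.23
tcp_pos: [0.5604, 0.297, 0.2301]
orientation: [-0.543, -3.093, 0.002]
ft_force: [-0.9, -0.1, -0.1]
width: 0.0848
grasp_force: 0.0
```

```bash
python3 - <<'E'
from h import *
c=camera_info("wrist");np.savez("cam_rack.npz",**c)
cv2.imwrite("pics/w_rack.png",get_image("wrist")[:,:,::-1])
s=read_state();print(s["clock"],s["tcp_pos"]);print(delta((.583,-.013,.231)))
for p in[(.5635,.3427,.065),(.5613,.2547,.065)]:print(proj(c,p))
E
```

```text
1.275 [0.55890994 0.29823965 0.23026944]
(array([-128.3, -284.6,   -0.7]), np.float64(70.2))
[320.54837634 182.87652901]
[241.93942608 208.21206435]
```

View pics/w_rack.png

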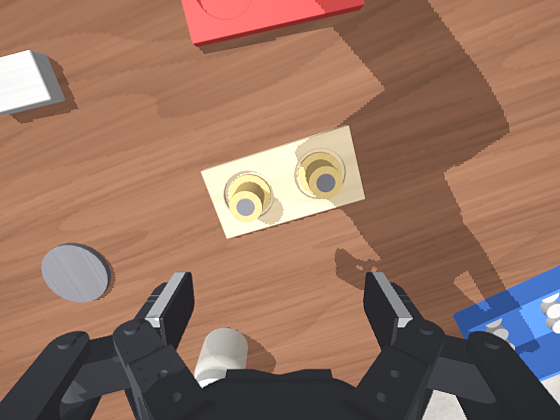

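Bushing tops appear at about (326,182) for the left and (245,207) for the right, with the plate at (75,272). Moving on to the plate and then the discs.

{"op": "play_rows", "data": {
  "motion": [
    [[-25,-55,0,0,85],[-50,-110,0,0,85],[-75,-165,0,0,85],[-100,-220,0,0,85],[-120,-270,0,0,85],[-128,-285,0,0,85],[-128,-285,0,0,85]]
  ]
}}

```text
clock: 2.15
tcp_pos: [0.5826, -0.0117, 0.2312]
orientation: [-0.539, -3.095, -0.001]
ft_force: [0.0, -0.0, 0.2]
width: 0.0852
grasp_force: 0.0
```

```bash
python3 - <<'E'
from h import *
c=camera_info("wrist");np.savez("cam_plate.npz",**c)
cv2.imwrite("pics/w_plate.png",get_image("wrist")[:,:,::-1])
s=read_state();print(s["clock"],s["tcp_pos"]);print(delta((.5,-.275,.2)))
E
```

```text
2.2 [ 0.58262129 -0.01072916  0.23130334]
(array([ -11.2, -276.7,   31. ]), np.float64(70.3))
```

{"op": "play_rows", "data": {
  "motion": [
    [[-5,-55,0,0,85],[-5,-110,5,0,85],[-10,-165,10,0,85],[-10,-220,20,0,85],[-11,-265,30,0,85],[-11,-277,31,0,85],[-11,-277,31,0,85]]
  ]
}}

```text
clock: 3.08
tcp_pos: [0.5005, -0.2754, 0.2003]
orientation: [0.537, 3.095, 0.001]
ft_force: [-0.7, 1.1, 0.3]
width: 0.0851
grasp_force: 0.0
```

```bash
python3 - <<'E'
from h import *
c=camera_info("wrist");np.savez("cam_disc.npz",**c)
cv2.imwrite("pics/w_disc.png",get_image("wrist")[:,:,::-1])
s=read_state();print(s["clock"],s["tcp_pos"])
C={n:dict(np.load(f"cam_{n}.npz")) for n in("plate","disc","rack")};C["top"]=camera_info("top")
I={n:cv2.imread(f"pics/w_{n}.png") for n in("plate","disc","rack")};I["top"]=cv2.resize(cv2.imread("pics/top0.png"),(560,420),interpolation=cv2.INTER_AREA)
for n,p in[("disc",(.478,-.262,.015)),("disc",(.593,-.305,.015)),("plate",(.583,-.013,.01)),("disc",(.583,-.013,.01))]:print(n,p,proj(C[n],p).round(1))
def crop(im,u,v,r=45):
    u,v=int(u),int(v);return cv2.resize(cv2.copyMakeBorder(im,99,99,99,99,0)[v-r+99:v+r+99,u-r+99:u+r+99],(266,266),interpolation=cv2.INTER_CUBIC)
t=[crop(I["disc"],*proj(C["disc"],(.478,-.262,.015))),crop(I["disc"],*proj(C["disc"],(.593,-.305,.015))),crop(I["plate"],*proj(C["plate"],(.583,-.013,.01)))]
b=[crop(I["top"],*proj(C["top"],(.478,-.262,.015))),crop(I["top"],*proj(C["top"],(.593,-.305,.015))),crop(I["top"],*proj(C["top"],(.583,-.013,.01)))]
cv2.imwrite("pics/m1.png",np.vstack([np.hstack(t),np.hstack(b)]))
E
```

```text
3.125 [ 0.50080441 -0.27488432  0.20055298]
disc (0.478, -0.262, 0.015) [282.8 167. ]
disc (0.593, -0.305, 0.015) [280.8 266.6]
plate (0.583, -0.013, 0.01) [277.4 183.4]
disc (0.583, -0.013, 0.01) [521.3 179.6]
```

View pics/m1.png

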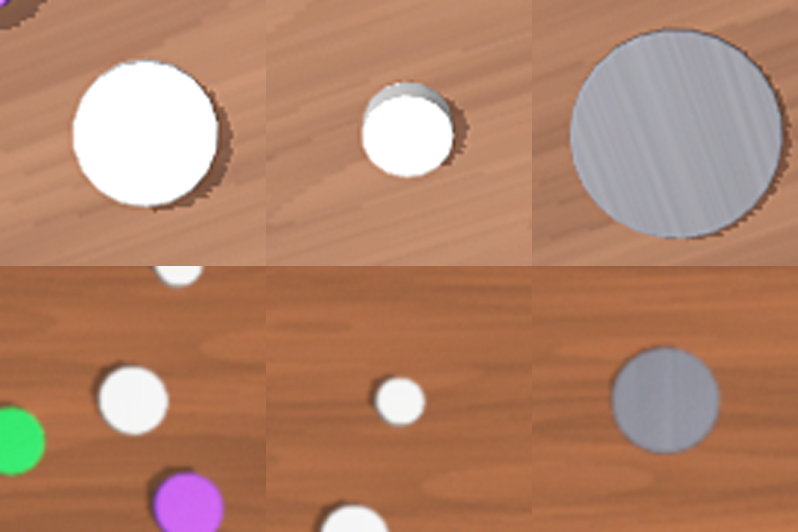

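The discs and plate are plain in the wrist views (top row): wide centre crop (146,134), narrow top face (141,135), plate (144,133). Now converting these to world positions.

```bash
python3 - <<'E'
from h import *
C={n:dict(np.load(f"cam_{n}.npz")) for n in("plate","disc","rack")};C["top"]=camera_info("top")
for n,k,uv,z in[("wide","disc",(286.4,167.3),.015),("narrow","disc",(282.9,266.8),.015),("plate","plate",(280.9,183.2),.01),("bL","rack",(326,182.5),.065),("bR","rack",(245,207),.065)]:print(n,back(C[k],uv,z).round(4))
# side/top views: segment the white discs + plate
for k in("top",):
    im=cv2.resize(cv2.imread("pics/top0.png"),(560,420),interpolation=cv2.INTER_AREA)
    for n,z,uv in[("wide",.01,(373,237)),("narrow",.01,(388,190))]:
        g=im.min(2);m=(g>150).astype(np.uint8);_,_,_,ce=cv2.connectedComponentsWithStats(m);j=np.argmin(np.hypot(*(ce-uv).T));print(k,n,ce[j],back(C[k],ce[j],z).round(4))
print(delta((.478,-.262,.2)))
E
```

```text
wide [ 0.4796 -0.2584  0.015 ]
narrow [ 0.5941 -0.3027  0.015 ]
plate [ 0.5843 -0.0088  0.01  ]
bL [0.5651 0.3482 0.065 ]
bR [0.5612 0.2583 0.065 ]
top wide [372.71360382 236.02863962] [ 0.4789 -0.2607  0.01  ]
top narrow [387.9368932  189.33495146] [ 0.5935 -0.3046  0.01  ]
(array([25.8,  4.5,  0.6]), np.float64(70.4))
```

{"op": "play_rows", "data": {
  "motion": [
    [[20,6,50,0,80],[25.5,6.8,110,0,75],[25.5,6.8,160,0,75],[25.5,6.8,188,0,75],[25.5,6.8,198,0,75],[25.5,6.8,198,0,75],[25.5,6.8,198,0,45],[25.5,6.8,198,0,45],[25.5,6.8,198,0,45],[25.5,6.8,198,0,45]]
  ],
  "squeeze": 50
}}

```text
clock: 4.38
tcp_pos: [0.4796, -0.2622, 0.0045]
orientation: [0.537, 3.092, -0.002]
ft_force: [0.9, 2.0, 5.4]
width: 0.0516
grasp_force: 50.9
```

```bash
python3 - <<'E'
from h import *
c=camera_info("wrist");np.savez("cam_g1.npz",**c)
im=get_image("wrist")[:,:,::-1];cv2.imwrite("pics/w_g1.png",im)
s=read_state();print(s["clock"],s["tcp_pos"],s["width"],s["grasp_force"],s["ft_force"])
p=proj(c,[*s["tcp_pos"][:2],.015]);print(p)
cv2.imwrite("pics/w_g1c.png",cv2.resize(im[100:400,80:480],(800,600),interpolation=cv2.INTER_CUBIC))
E
```

```text
4.425 [ 0.47953452 -0.26210971  0.00448201] 0.05143953547505712 50.88401198387146 [0.03246445 2.65581633 5.03329915]
[278.13826257 284.31172401]
```

View pics/w_g1c.png

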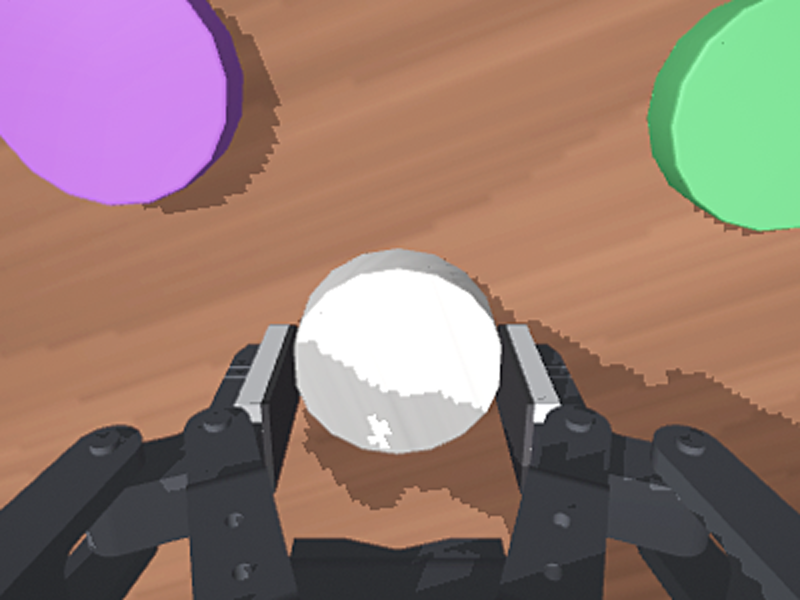

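Disc gripped between the pads, with its top-face centre at pixel (279.5,280.3) and the TCP projecting to (278.1,284.3).

```bash
python3 - <<'E'
from h import *
c=dict(np.load("cam_g1.npz"));s=read_state();R=Ro.from_rotvec(s["orientation"]).as_matrix()
print("disc in tool xy mm",R.T@(back(c,(279.5,280.25),.015)-s["tcp_pos"])*1000)
# finger pads: midpoint of pad inner edges, camera vs tool
print(R.round(3))
for n,k,uv,z in[("wide","disc",(286.4,167.3),.015),("narrow","disc",(282.9,266.8),.015),("plate","plate",(280.9,183.2),.01)]:
    cc=dict(np.load(f"cam_{k}.npz")); X=back(cc,uv,z); print(n,X.round(4))
print(delta((.583,-.011,.06)))
E
```

```text
disc in tool xy mm [  2.32151248   0.68179104 -10.52645169]
[[-0.941  0.337  0.003]
 [ 0.337  0.941 -0.002]
 [-0.003 -0.001 -1.   ]]
wide [ 0.4796 -0.2584  0.015 ]
narrow [ 0.5941 -0.3027  0.015 ]
plate [ 0.5843 -0.0088  0.01  ]
(array([-12.9, 271.3, -55.6]), np.float64(70.3))
```

{"op": "play_rows", "data": {
  "motion": [
    [[0,0,-10,0,45],[0,0,-50,0,45],[0,0,-80,0,45],[0,0,-80,0,45]]
  ]
}}

```text
clock: 4.92
tcp_pos: [0.4799, -0.2632, 0.0854]
orientation: [0.537, 3.09, -0.005]
ft_force: [-0.1, -0.3, -3.2]
width: 0.0517
grasp_force: 53.2
```

```bash
python3 - <<'E'
from h import *
s=read_state();print(s["clock"],s["width"],s["ft_force"],s["grasp_force"]);print(delta((.583,-.011,.06)))
E
```

```text
4.925 0.051717515128925 [-0.11837794 -0.34297721 -3.21476151] 53.218422532081604
(array([-11.9, 272.3,  24.9]), np.float64(70.3))
```

{"op": "play_rows", "data": {
  "motion": [
    [[-4,50,0,0,45],[-8,105,0,0,45],[-10,160,0,0,45],[-12,210,0,0,45],[-14,255,10,0,45],[-14.4,272.5,30,0,45],[-14.4,272.5,40,0,45],[-14.4,272.5,40,0,45],[-14.4,272.5,40,0,45]]
  ]
}}

```text
clock: 6.05
tcp_pos: [0.5836, -0.0114, 0.0424]
orientation: [0.54, 3.095, -0.001]
ft_force: [-0.3, -0.1, -2.1]
width: 0.0513
grasp_force: 53.3
```

```bash
python3 - <<'E'
from h import *
c=camera_info("wrist");np.savez("cam_p1.npz",**c)
im=get_image("wrist")[:,:,::-1];cv2.imwrite("pics/w_p1.png",im)
s=read_state();print(s["clock"],s["tcp_pos"],s["width"],s["ft_force"])
print(proj(c,[*s["tcp_pos"][:2],.01]),proj(c,[.5835,-.011,.01]))
cv2.imwrite("pics/w_p1c.png",cv2.resize(im[80:380,80:480],(800,600),interpolation=cv2.INTER_CUBIC))
E
```

```text
6.1 [ 0.58383969 -0.01139501  0.04272234] 0.051394517403239054 [-0.47221074  0.31637246 -1.91856689]
[278.43794111 248.3972239 ] [278.83741477 247.75521997]
```

View pics/w_p1c.png

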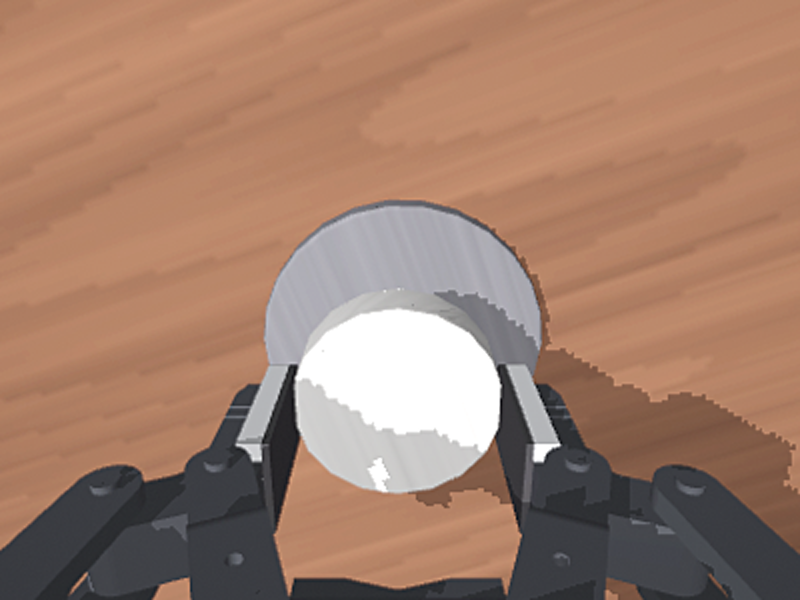

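Plate top-face edges in the crop: left 265, right 541, top 206. The held disc's top face spans 297–501 by 308–493. Fitting both circles.

```bash
python3 - <<'E'
from h import *
from scipy.optimize import least_squares
c=dict(np.load("cam_p1.npz"));s=read_state();R=Ro.from_rotvec(s["orientation"]).as_matrix()
a=np.linspace(0,2*np.pi,721)
def ext(x,y,z,r):
    P=np.array([proj(c,(x+r*np.cos(t),y+r*np.sin(t),z)) for t in a]);return np.array([P[:,0].min(),P[:,0].max(),P[:,1].min(),P[:,1].max()])
px=lambda l:np.array([80+l[0]/2,80+l[1]/2,80+l[2]/2,80+l[3]/2])
zd=s["tcp_pos"][2]+.0105
pl=least_squares(lambda q:(ext(*q,.01,.045)-px([265,541,206,0]))[:3],[.5835,-.011],x_scale=.001,diff_step=1e-3).x
di=least_squares(lambda q:(ext(*q,zd,.027)-px([297,501,308,493])),[.5835,-.011],x_scale=.001,diff_step=1e-3).x
print(pl,di,ext(*pl,.01,.045)-px([265,541,206,0]),ext(*di,zd,.027)-px([297,501,308,493]))
print("tool shift",R.T@np.append(pl-di,0)*1000,"disc rel tcp",R.T@np.append(di-s["tcp_pos"][:2],0)*1000)
E
```

```text
[ 0.58653854 -0.01028767] [ 0.5829713  -0.01049084] [-9.17698464e-01  9.16818137e-01  1.30068210e-01  2.30305362e+02] [-2.50501667  2.50287784 -0.31717868  0.76573391]
tool shift [-3.28758829e+00  1.39937522e+00  2.38068816e-03] disc rel tcp [ 1.12330643e+00  5.56605444e-01 -9.54809641e-04]
```

{"op": "play_rows", "data": {
  "motion": [
    [[-2.2,1,10,0,45],[-2.2,1,20,0,45],[-2.2,1,26,0,45],[-2.2,1,27.5,0,45],[-2.2,1,27.5,0,45]]
  ]
}}

```text
clock: 6.72
tcp_pos: [0.5861, -0.0098, 0.0148]
orientation: [0.537, 3.095, 0.0]
ft_force: [-0.3, 0.1, -1.7]
width: 0.0516
grasp_force: 53.4
```

{"op": "play_rows", "data": {
  "motion": [
    [[0,0,0.8,0,45],[0,0,0.8,0,62],[0,0,0.8,0,66],[0,0,0.8,0,66],[0,0,-30,0,66],[0,0,-80,0,66],[0,0,-130,0,70],[0,0,-130,0,70]]
  ]
}}

```text
clock: 7.72
tcp_pos: [0.5892, -0.0104, 0.1498]
orientation: [0.536, 3.086, -0.0]
ft_force: [0.5, -0.4, -0.3]
width: 0.0697
grasp_force: 0.0
```

```bash
python3 - <<'E'
from h import *
c=camera_info("wrist");np.savez("cam_s1.npz",**c)
im=get_image("wrist")[:,:,::-1];cv2.imwrite("pics/w_s1.png",im)
s=read_state();print(s["clock"],s["tcp_pos"]);R=Ro.from_rotvec(s["orientation"]).as_matrix()
u,v=proj(c,(.586,-.010,.01)).astype(int);print(u,v)
r=75;cv2.imwrite("pics/s1c.png",cv2.resize(im[v-r:v+r,u-r:u+r],(600,600),interpolation=cv2.INTER_CUBIC))
print(delta((.594,-.3037,.1)))
E
```

```text
7.775 [ 0.58747647 -0.01006753  0.14712177]
277 196
(array([-104.8, -274.3,   47.5]), np.float64(70.3))
```

View pics/s1c.png

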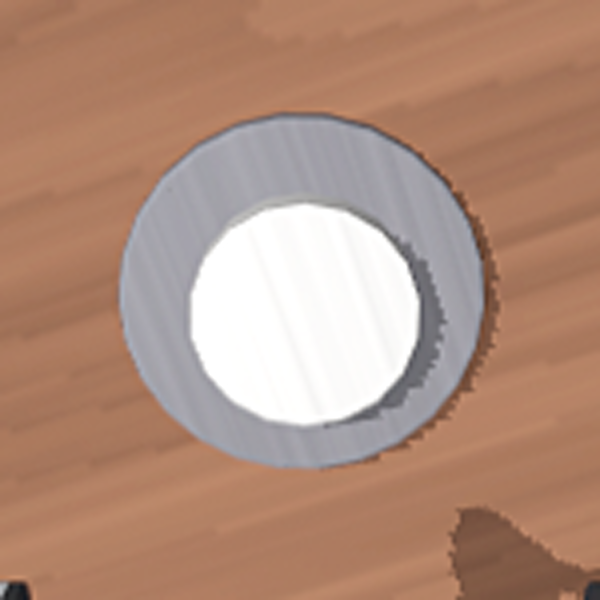

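```bash
python3 - <<'E'
from h import *
c=dict(np.load("cam_s1.npz"));s=read_state();R=Ro.from_rotvec(s["orientation"]).as_matrix()
P=back(c,(277.6,193.4),.01);D=back(c,(278.25,199.25),.025);print(P,D,np.linalg.norm(D[:2]-P[:2]),R.T@(D-P)*1000,R.T@(D-s["tcp_pos"])*1000)
E
```

```text
[ 0.58290922 -0.00868415  0.01      ] [ 0.5845241  -0.00859733  0.025     ] 0.0016172209588736707 [ -1.56612532   0.63568756 -14.99194972] [  3.88528262   0.30968513 122.10410998]
```

The wide disc lies within 1.6 mm of the plate's centre. Next is the narrow disc.

{"op": "play_rows", "data": {
  "motion": [
    [[-18,-50,0,0,70],[-38,-100,0,0,70],[-58,-150,0,0,70],[-78,-205,0,0,65],[-96,-250,20,0,60],[-105,-274,50,0,60],[-105,-274,50,0,60],[-105,-274,50,0,60]]
  ]
}}

```text
clock: 8.78
tcp_pos: [0.5922, -0.3022, 0.0939]
orientation: [-0.537, -3.093, -0.002]
ft_force: [1.0, 0.4, 0.6]
width: 0.06
grasp_force: 0.0
```

```bash
python3 - <<'E'
from h import *
c=camera_info("wrist");im=get_image("wrist")[:,:,::-1];s=read_state();print(s["clock"],s["tcp_pos"])
m=(im.min(2)>190).astype(np.uint8);n,_,st,ce=cv2.connectedComponentsWithStats(m)
p=proj(c,(.594,-.3035,.015));print(p)
for i in range(1,n):
    if st[i,4]>200:print(st[i],ce[i],back(c,ce[i],.015).round(4))
print(delta((.594,-.3035,.007)))
E
```

```text
8.825 [ 0.59275699 -0.30207469  0.09496087]
[277.38082879 225.52383904]
[ 255  199   47   49 1725] [277.19826087 223.74898551] [ 0.5925 -0.3031  0.015 ]
[ 467  308   93   40 1213] [515.18219291 324.82522671] [ 0.7549 -0.1355  0.015 ]
(array([-1.7, -1. , 88. ]), np.float64(70.3))
```

{"op": "play_rows", "data": {
  "motion": [
    [[-0.8,-1,45,0,60],[-0.8,-1,75,0,60],[-0.8,-1,87,0,60],[-0.8,-1,87,0,60],[-0.8,-1,87,0,30],[-0.8,-1,87,0,30],[-0.8,-1,87,0,30],[-0.8,-1,87,0,30]]
  ],
  "squeeze": 40
}}

```text
clock: 9.82
tcp_pos: [0.5942, -0.305, 0.0101]
orientation: [0.537, 3.092, -0.002]
ft_force: [-0.7, 2.0, 5.8]
width: 0.0352
grasp_force: 39.3
```

```bash
python3 - <<'E'
from h import *
c=camera_info("wrist");np.savez("cam_n.npz",**c);im=get_image("wrist")[:,:,::-1];cv2.imwrite("pics/w_n.png",im);s=read_state();print(s["clock"],s["tcp_pos"],s["width"],s["ft_force"]);R=Ro.from_rotvec(s["orientation"]).as_matrix()
p=proj(c,[*s["tcp_pos"][:2],.015]);print(p)
g=im.min(2);u,v=p.astype(int)
m=np.zeros_like(g);m[v-60:v+60,u-45:u+45]=(g[v-60:v+60,u-45:u+45]>140);n,_,st,ce=cv2.connectedComponentsWithStats(m)
for i in range(1,n):
    if st[i,4]>100:print(st[i],ce[i])
    if st[i,4]>1000: a=st[i];print(R.T@(back(c,(a[0]+a[2]/2,a[1]+a[3]/2),.015)-s["tcp_pos"])*1000)
print(delta((.5845,-.0090,.09)))
E
```

```text
9.875 [ 0.5942747  -0.30497884  0.01016586] 0.035000615110195324 [-0.77252043  1.24701441  6.86346298]
[278.18813517 278.4972516 ]
[ 245  234   68   74 4061] [278.223344   270.87613888]
[ 4.43693578  0.41944301 -4.85054573]
[233 260   8  31 142] [235.35915493 270.57746479]
(array([108.7, 275.3, -80.4]), np.float64(70.3))
```

{"op": "play_rows", "data": {
  "motion": [
    [[0,0,-25,0,30],[0,0,-70,0,30],[20,50,-80,0,30],[40,100,-80,0,30],[60,150,-80,0,30],[80,205,-80,0,30],[98,255,-75,0,30],[106.9,275.1,-60,0,30],[106.9,275.1,-43,0,30],[106.9,275.1,-43,0,30],[106.9,275.1,-43,0,30]]
  ]
}}

```text
clock: 11.25
tcp_pos: [0.5854, -0.011, 0.0507]
orientation: [0.54, 3.095, -0.001]
ft_force: [0.6, 0.4, -0.1]
width: 0.0351
grasp_force: 40.2
```

```bash
python3 - <<'E'
from h import *
c=camera_info("wrist");np.savez("cam_n2.npz",**c);im=get_image("wrist")[:,:,::-1];cv2.imwrite("pics/w_n2.png",im);s=read_state();print(s["clock"],s["tcp_pos"],s["width"],s["ft_force"]);
print(delta((.5861,-.0098,.0355)))
cv2.imwrite("pics/n2c.png",cv2.resize(im[150:350,150:410],(780,600),interpolation=cv2.INTER_CUBIC))
E
```

```text
11.3 [ 0.5856278  -0.01092461  0.05106518] 0.03525763060332593 [ 0.10933683  0.04772363 -0.89697804]
(array([-0.1,  1.2, 15.6]), np.float64(70.2))
```

View pics/n2c.png

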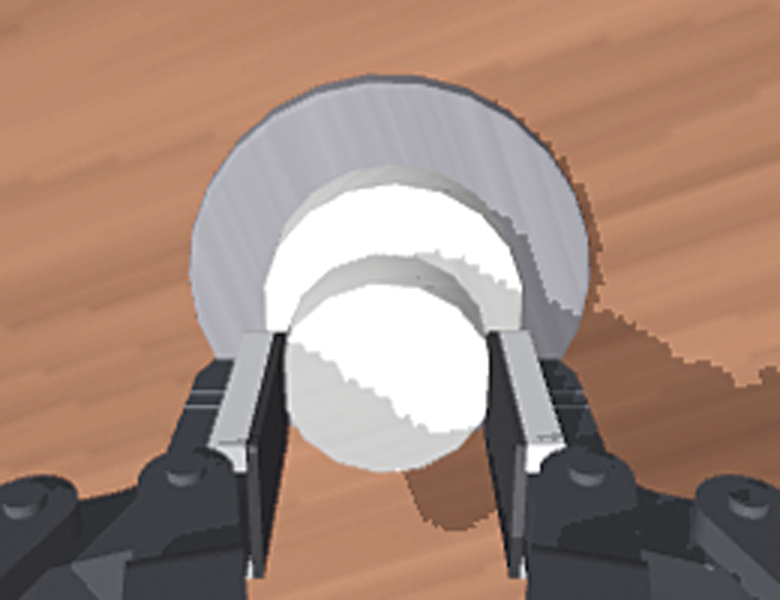

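The narrow disc's face is centred at crop (387,377). The wide disc below spans x 265–523 with its top at y 185.

```bash
python3 - <<'E'
from h import *
from scipy.optimize import least_squares
c=dict(np.load("cam_n2.npz"));s=read_state();R=Ro.from_rotvec(s["orientation"]).as_matrix()
a=np.linspace(0,2*np.pi,721)
def ext(x,y,z,r):
    P=np.array([proj(c,(x+r*np.cos(t),y+r*np.sin(t),z)) for t in a]);return np.array([P[:,0].min(),P[:,0].max(),P[:,1].min(),P[:,1].max()])
fit=lambda e,z,n:least_squares(lambda q:(ext(q[0],q[1],z,q[2])-(150+np.array(e)/3))[:n],[.585,-.01,.025],x_scale=.001,diff_step=1e-3).x
w=fit([265,523,185,0],.025,3);n=fit([287,488,283,471],s["tcp_pos"][2]+.0049,4);p=fit([191,589,80,0],.01,3)
print(w,n,p);print("wide-narrow tool",R.T@np.append((w-n)[:2],0)*1000,"plate-narrow",R.T@np.append((p-n)[:2],0)*1000,"n-tcp",R.T@np.append(n[:2]-s["tcp_pos"][:2],0)*1000)
E
```

```text
[ 0.58595939 -0.0091582   0.02670606] [ 0.5844359  -0.01009199  0.0179772 ] [ 0.58531371 -0.00974647  0.0442429 ]
wide-narrow tool [-1.11685202e+00  1.39485089e+00  7.42542198e-04] plate-narrow [-7.08755653e-01  6.22572451e-01  4.93890333e-04] n-tcp [ 1.40353262e+00  3.79402000e-01 -1.11723758e-03]
```

Apply the shift (-1, +1.2) mm and lower the disc.

{"op": "play_rows", "data": {
  "motion": [
    [[-0.8,1.2,8,0,30],[-0.8,1.2,14,0,30],[-0.8,1.2,15.5,0,30],[-0.8,1.2,16,0,30],[-0.8,1.2,16,0,30]]
  ]
}}

```text
clock: 11.92
tcp_pos: [0.5861, -0.0086, 0.0352]
orientation: [0.537, 3.095, -0.0]
ft_force: [-1.9, -1.1, 4.4]
width: 0.0349
grasp_force: 40.8
```

{"op": "play_rows", "data": {
  "motion": [
    [[0,0,0,0,50],[0,0,0,0,60],[0,0,0,0,60],[0,0,-40,0,60],[0,0,-90,0,60],[0,0,-110,0,60],[0,0,-110,0,60]]
  ]
}}

```text
clock: 12.8
tcp_pos: [0.5875, -0.0087, 0.1467]
orientation: [0.536, 3.091, -0.0]
ft_force: [0.3, -0.0, -0.9]
width: 0.0601
grasp_force: 0.0
```

```bash
python3 - <<'E'
from h import *
c=camera_info("wrist");np.savez("cam_s2.npz",**c)
im=get_image("wrist")[:,:,::-1];cv2.imwrite("pics/w_s2.png",im)
s=read_state();print(s["clock"],s["tcp_pos"])
u,v=proj(c,(.585,-.010,.025)).astype(int);print(u,v)
a=im[v-75:v+75,u-75:u+75];b=cv2.imread("pics/w_rack.png")[115:245,190:375]
cv2.imwrite("pics/s2c.png",np.hstack([cv2.resize(a,(400,400),interpolation=cv2.INTER_CUBIC),cv2.copyMakeBorder(cv2.resize(b,(400,281),interpolation=cv2.INTER_CUBIC),0,119,0,0,0)]))
print(delta((.565,.347,.145)))
E
```

```text
12.85 [ 0.58639719 -0.00845127  0.14495545]
275 204
(array([ 1.399e+02,  3.274e+02, -1.000e-01]), np.float64(70.3))
```

View pics/s2c.png

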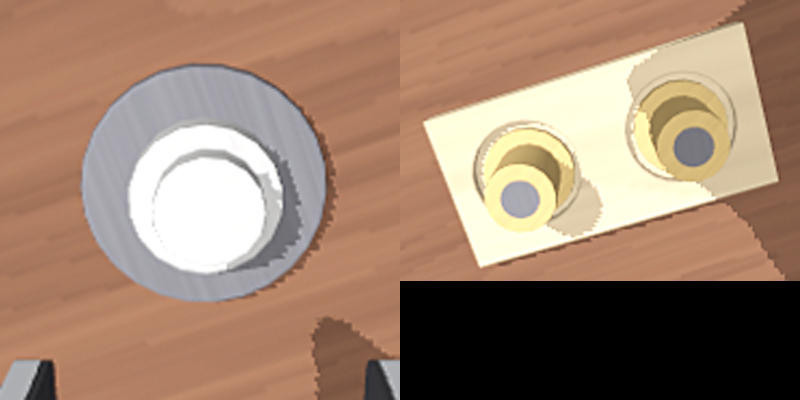

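The stack looks concentric. Rack crop, in wrist pixels: left pocket (320.2,173.7), right pocket (248.7,195), bushing tops (325.5,182.5) and (245.5,207.5).

{"op": "play_rows", "data": {
  "motion": [
    [[20,48,0,0,60],[40,96,0,0,60],[62,146,0,0,60],[84,196,0,0,60],[106,248,0,0,60],[126,296,0,0,60],[138,323,0,0,60],[140,327,0,0,60],[140,327,0,0,60]]
  ]
}}

```text
clock: 13.98
tcp_pos: [0.5639, 0.346, 0.1431]
orientation: [-0.536, -3.093, 0.003]
ft_force: [1.0, -0.8, 0.7]
width: 0.0601
grasp_force: 0.0
```

```bash
python3 - <<'E'
from h import *
k=dict(np.load("cam_rack.npz"))
for n,uv,z in[("pocL",(320.2,173.7),.018),("pocR",(248.7,195),.018),("bL",(325.5,182.5),.065),("bR",(245.5,207.5),.065)]:print(n,back(k,uv,z).round(4))
c2=dict(np.load("cam_s2.npz"));q=400/150
for uv,z in[((204,183),.01),((206,197.5),.025),((209.5,213.5),.04)]:print("stack",back(c2,(275-75+uv[0]/q,204-75+uv[1]/q),z).round(4))
c=camera_info("wrist");np.savez("cam_b1.npz",**c)
im=get_image("wrist")[:,:,::-1];cv2.imwrite("pics/w_b1.png",im)
s=read_state();print(s["clock"],s["tcp_pos"],proj(c,(.565,.347,.065)))
cv2.imwrite("pics/b1c.png",cv2.resize(im[100:325,130:430],(800,600),interpolation=cv2.INTER_CUBIC))
E
```

```text
pocL [0.5649 0.3483 0.018 ]
pocR [0.5603 0.2581 0.018 ]
bL [0.5649 0.3477 0.065 ]
bR [0.5619 0.2586 0.065 ]
stack [ 0.5833 -0.0089  0.01  ]
stack [ 0.5845 -0.0085  0.025 ]
stack [ 0.5858 -0.0077  0.04  ]
14.025 [0.56430906 0.34539452 0.14353916] [280.21462571 224.1170181 ]
```

View pics/b1c.png

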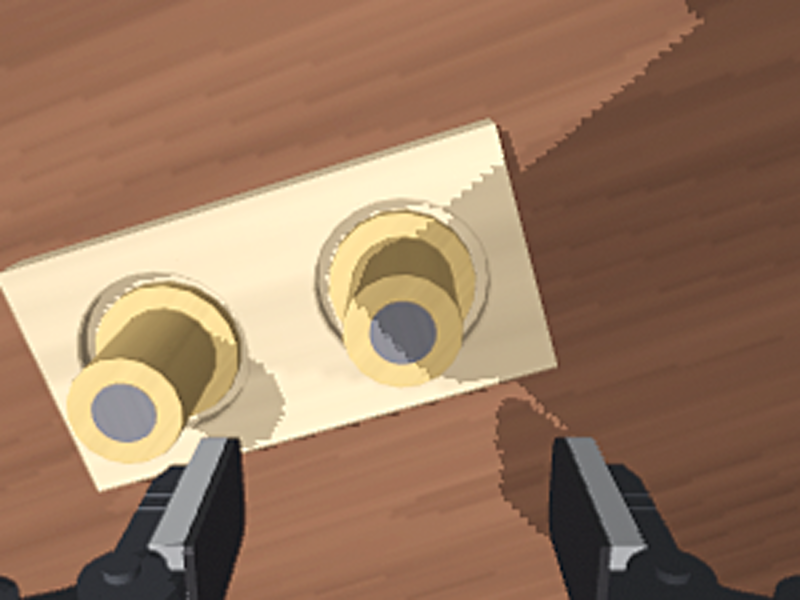

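The left bushing's top is at about pixel (281,224), as predicted. That makes 11 pictures viewed, one over the limit of 10, so I'll work by numbers from here. Gripping the left bushing.

{"op": "play_rows", "data": {
  "motion": [
    [[0,1.7,45,0,60],[0,1.7,85,0,60],[0,1.7,103,0,60],[0,1.7,105,0,60],[0,1.7,105,0,60],[0,1.7,105,0,25],[0,1.7,105,0,25],[0,1.7,105,0,25],[0,1.7,105,0,25]]
  ],
  "squeeze": 60
}}

```text
clock: 15.15
tcp_pos: [0.5663, 0.3485, 0.0419]
orientation: [0.536, 3.093, 0.002]
ft_force: [-1.1, -1.0, 6.1]
width: 0.0336
grasp_force: 60.2
```

{"op": "play_rows", "data": {
  "motion": [
    [[0,0,-5,0,25],[0,0,-20,0,25],[0,0,-40,0,25],[0,0,-50,0,25],[0,0,-50,0,25],[0,0,-50,0,25],[0,0,-50,0,25],[0,0,-50,0,25],[0,0,-50,0,25],[0,0,-50,0,25],[0,0,-50,0,25]]
  ]
}}

```text
clock: 16.52
tcp_pos: [0.5652, 0.3482, 0.0898]
orientation: [0.537, 3.095, 0.0]
ft_force: [-0.3, -0.2, -5.0]
width: 0.0337
grasp_force: 60.2
```

```bash
python3 - <<'E'
from h import *
for i in range(4):
    im=get_image("wrist");s=read_state();print(s["clock"],s["tcp_pos"],s["ft_force"],s["wrist_torque"],s["width"])
cv2.imwrite("pics/w_l1.png",im[:,:,::-1]);print(s["tau"],delta((.5663,.3485,.0419)))
E
```

```text
16.575 [0.56523376 0.34815598 0.08982526] [-0.03324074 -0.41599424 -4.90797668] [ 0.01898245 -0.03688629 -0.01155958] 0.03351330034980044
16.625 [0.56523698 0.34815107 0.08984746] [-0.32916023  0.7514372  -4.67681356] [-0.03167017 -0.01247748 -0.00056565] 0.03392977836026495
16.675 [0.56523067 0.34814271 0.08985098] [-0.34667051  0.59443757 -4.66166253] [-0.00417838  0.03022334  0.01209455] 0.03310664825873896
16.725 [0.56521416 0.34817873 0.08985818] [-0.8059471   0.34534543 -4.65737944] [-0.061313   -0.02100111  0.02708395] 0.03382005691589254
[-7.60615203e-04 -6.24706078e+01 -2.82418031e+01  9.36187971e-04
  2.58215005e-03  6.54856649e-05] (array([-0.9,  0.7, 48. ]), np.float64(70.3))
```

The left one weighs about 4.8 N (around 0.49 kg). Setting it back.

{"op": "play_rows", "data": {
  "motion": [
    [[0,0,20,0,25],[0,0,38,0,25],[0,0,44,0,25],[0,0,47,0,25],[0,0,48,0,25],[0,0,48.5,0,25],[0,0,48.5,0,25]]
  ]
}}

```text
clock: 17.6
tcp_pos: [0.5656, 0.3484, 0.0419]
orientation: [0.537, 3.094, 0.001]
ft_force: [0.1, 0.2, -3.9]
width: 0.033
grasp_force: 60.2
```

{"op": "play_rows", "data": {
  "motion": [
    [[0,0,0.7,0,25],[0,0,1.2,0,25],[0,0,1.2,0,25]]
  ]
}}

```text
clock: 17.98
tcp_pos: [0.5656, 0.3484, 0.0419]
orientation: [0.537, 3.094, 0.001]
ft_force: [-3.7, -1.3, 5.6]
width: 0.0336
grasp_force: 61.2
```

{"op": "play_rows", "data": {
  "motion": [
    [[0,0,-0.7,0,25],[0,0,-0.7,0,45],[0,0,-0.7,0,60],[0,0,-0.7,0,60],[0,0,-30,0,60],[0,0,-75,0,60],[-10,-30,-100,0,60],[-25,-75,-100,0,60],[-27,-85,-100,0,60],[-27,-85,-100,0,60]]
  ]
}}

```text
clock: 19.23
tcp_pos: [0.562, 0.2587, 0.14]
orientation: [-0.54, -3.094, -0.0]
ft_force: [0.2, 0.2, 0.2]
width: 0.0599
grasp_force: 0.0
```

```bash
python3 - <<'E'
from h import *
c=camera_info("wrist");im=get_image("wrist")[:,:,::-1];cv2.imwrite("pics/w_r1.png",im);s=read_state();print(s["clock"],s["tcp_pos"],s["ft_force"]);R=Ro.from_rotvec(s["orientation"]).as_matrix()
# dark grey bore faces: low saturation inside the rack area
hsv=cv2.cvtColor(im,cv2.COLOR_BGR2HSV);m=((hsv[:,:,1]<70)&(hsv[:,:,2]<170)&(hsv[:,:,2]>60)).astype(np.uint8);m[270:]=0
n,_,st,ce=cv2.connectedComponentsWithStats(m)
for i in range(1,n):
    if 100<st[i,4]<3000:X=back(c,ce[i],.065);print(st[i],ce[i].round(1),X.round(4),(R.T@(X-s["tcp_pos"])*1000).round(1))
k=dict(np.load("cam_b1.npz"));print("L before",back(k,(281.1,223.7),.065).round(4))
print(delta((.5622,.259,.0415)))
E
```

```text
19.275 [0.56196985 0.25943398 0.13991411] [ 0.8644      0.53425205 -0.12110658]
[   0   12   32   74 1228] [10.9 55.4] [0.3921 0.1345 0.065 ] [ 117.7 -175.    74.9]
[380 178  27  25 536] [393.4 190. ] [0.5651 0.3491 0.065 ] [27.3 85.4 75. ]
[266 212  25  24 472] [277.9 223.7] [0.5612 0.2586 0.065 ] [ 0.4 -1.  74.9]
[ 27 265  39   5 139] [ 45.8 267.5] [0.533  0.0671 0.065 ] [ -37.7 -190.8   74.8]
L before [0.5649 0.3478 0.065 ]
(array([-0.4, -0.4, 98.4]), np.float64(70.3))
```

The left one stands upright back in its pocket, with its bore seen at (.565,.349). Now gripping the right one.

{"op": "play_rows", "data": {
  "motion": [
    [[0.3,-0.8,45,0,60],[0.3,-0.8,82,0,60],[0.3,-0.8,97,0,60],[0.3,-0.8,99,0,60],[0.3,-0.8,99,0,60],[0.3,-0.8,99,0,25],[0.3,-0.8,99,0,25],[0.3,-0.8,99,0,25],[0.3,-0.8,99,0,25]]
  ],
  "squeeze": 60
}}

```text
clock: 20.4
tcp_pos: [0.5625, 0.2587, 0.0428]
orientation: [0.537, 3.093, 0.002]
ft_force: [-0.8, -0.3, 6.4]
width: 0.0337
grasp_force: 60.1
```

{"op": "play_rows", "data": {
  "motion": [
    [[0,0,-5,0,25],[0,0,-20,0,25],[0,0,-40,0,25],[0,0,-50,0,25],[0,0,-50,0,25],[0,0,-50,0,25],[0,0,-50,0,25],[0,0,-50,0,25],[0,0,-50,0,25],[0,0,-50,0,25],[0,0,-50,0,25]]
  ]
}}

```text
clock: 21.78
tcp_pos: [0.5614, 0.2584, 0.0911]
orientation: [-0.537, -3.095, 0.0]
ft_force: [-0.7, 1.1, -2.2]
width: 0.0334
grasp_force: 59.9
```

```bash
python3 - <<'E'
from h import *
for i in range(4):
    im=get_image("wrist");s=read_state();print(s["clock"],s["tcp_pos"],s["ft_force"],s["width"])
E
```

```text
21.825 [0.56144219 0.25839454 0.09113378] [-0.45211184 -0.07381064 -2.44245898] 0.033467422344508786
21.875 [0.56144081 0.25840481 0.09114342] [ 0.18262377 -0.06399121 -2.14787191] 0.03360989547486608
21.925 [0.56146035 0.25838413 0.09115169] [-0.64842427 -0.16700664 -2.07652313] 0.033245405427428466
21.975 [0.56144072 0.25841226 0.09111456] [ 1.37593603  0.24654325 -1.80996234] 0.03348129024519177
```

The right one weighs about 2.2 N against 4.8 N, so the left is heavier. Setting the right one back.

{"op": "play_rows", "data": {
  "motion": [
    [[0,0,20,0,25],[0,0,38,0,25],[0,0,44,0,25],[0,0,47,0,25],[0,0,48.5,0,25],[0,0,49.2,0,25],[0,0,49.7,0,25],[0,0,49.7,0,25]]
  ]
}}

```text
clock: 22.98
tcp_pos: [0.5618, 0.2585, 0.0429]
orientation: [0.537, 3.094, 0.001]
ft_force: [-2.9, -0.9, 5.6]
width: 0.0331
grasp_force: 60.6
```

{"op": "play_rows", "data": {
  "motion": [
    [[0,0,-0.7,0,25],[0,0,-0.7,0,45],[0,0,-0.7,0,60],[0,0,-0.7,0,60],[0,0,-30,0,60],[0,0,-75,0,60],[10,30,-100,0,60],[25,75,-100,0,60],[27,86,-100,0,60],[27,86,-100,0,60]]
  ]
}}

```text
clock: 24.22
tcp_pos: [0.5646, 0.3487, 0.1407]
orientation: [-0.535, -3.095, 0.002]
ft_force: [0.7, -0.5, -0.3]
width: 0.0599
grasp_force: 0.0
```

```bash
python3 - <<'E'
from h import *
c=camera_info("wrist");im=get_image("wrist")[:,:,::-1];cv2.imwrite("pics/w_l2.png",im);s=read_state();print(s["clock"],s["tcp_pos"],s["ft_force"]);R=Ro.from_rotvec(s["orientation"]).as_matrix()
hsv=cv2.cvtColor(im,cv2.COLOR_BGR2HSV);m=((hsv[:,:,1]<70)&(hsv[:,:,2]<170)&(hsv[:,:,2]>60)).astype(np.uint8);m[270:]=0
n,_,st,ce=cv2.connectedComponentsWithStats(m)
for i in range(1,n):
    if 100<st[i,4]<3000:X=back(c,ce[i],.065);print(st[i],ce[i].round(1),X.round(4),(R.T@(X-s["tcp_pos"])*1000).round(1))
print(delta((.5656,.3487,.0415)))
E
```

```text
24.275 [0.56464169 0.34782609 0.14060996] [ 1.14060302 -0.19886803  0.0088893 ]
[266 214  25  23 466] [278.3 224.9] [0.5651 0.3485 0.065 ] [-0.2  0.9 75.6]
[160 245  24  22 415] [171.4 255.2] [0.5608 0.2582 0.065 ] [-26.6 -85.5  75.7]
(array([-0.7,  1.3, 99.1]), np.float64(70.3))
```

Both stand upright in their pockets. Regripping the heavier (left) one and lifting it clear.

{"op": "play_rows", "data": {
  "motion": [
    [[-0.4,0.7,45,0,60],[-0.4,0.7,82,0,60],[-0.4,0.7,98,0,60],[-0.4,0.7,100,0,60],[-0.4,0.7,100,0,60],[-0.4,0.7,100,0,25],[-0.4,0.7,100,0,25],[-0.4,0.7,100,0,25],[-0.4,0.7,100,0,25]]
  ],
  "squeeze": 60
}}

```text
clock: 25.4
tcp_pos: [0.5666, 0.3493, 0.0434]
orientation: [0.537, 3.093, 0.002]
ft_force: [-0.1, -1.2, 6.1]
width: 0.0333
grasp_force: 60.0
```

{"op": "play_rows", "data": {
  "motion": [
    [[0,0,-5,0,25],[0,0,-25,0,25],[0,0,-60,0,25],[0,0,-100,0,25],[0,0,-110,0,25],[0,0,-110,0,25]]
  ]
}}

```text
clock: 26.15
tcp_pos: [0.5653, 0.349, 0.151]
orientation: [-0.537, -3.095, 0.0]
ft_force: [-0.2, 0.2, -5.6]
width: 0.0334
grasp_force: 60.4
```

```bash
python3 - <<'E'
from h import *
s=read_state();print(s["clock"],s["tcp_pos"],s["ft_force"],s["width"],delta((.586,-.009,.105)))
E
```

```text
26.15 [0.56531664 0.34896325 0.15097536] [-0.16486337  0.20413749 -5.57134674] 0.03342449007812675 (array([-140.1, -330.1,   46. ]), np.float64(70.3))
```

{"op": "play_rows", "data": {
  "motion": [
    [[-15,-36,0,0,25],[-34,-80,0,0,25],[-55,-130,0,0,25],[-76,-180,0,0,25],[-97,-230,0,0,25],[-116,-275,0,0,25],[-130,-309,0,0,25],[-137,-325,10,0,25],[-139,-330,28,0,25],[-139,-330,42,0,25],[-139,-330,47.5,0,25],[-139,-330,47.5,0,25]]
  ]
}}

```text
clock: 27.65
tcp_pos: [0.5848, -0.0077, 0.1031]
orientation: [-0.536, -3.094, -0.0]
ft_force: [-0.1, -0.3, -4.5]
width: 0.0334
grasp_force: 60.8
```

{"op": "play_rows", "data": {
  "motion": [
    [[0,0,0,0,25],[0,0,0,0,25],[0,0,0,0,25],[0,0,0,0,25],[0,0,0,0,25],[0,0,0,0,25]]
  ]
}}

```text
clock: 28.4
tcp_pos: [0.5853, -0.0086, 0.1039]
orientation: [0.537, 3.095, -0.0]
ft_force: [-0.2, 0.4, -4.2]
width: 0.0333
grasp_force: 60.8
```

```bash
python3 - <<'E'
from h import *
s=read_state();print(s["clock"],s["tcp_pos"],s["ft_force"],s["wrist_torque"],s["width"],np.abs(s["joint_vel"]).max())
for n in("side","wrist"):
    c=camera_info(n);im=get_image(n)[:,:,::-1];cv2.imwrite(f"pics/{n}_f.png",im)
    hsv=cv2.cvtColor(im,cv2.COLOR_BGR2HSV)
    # bronze/yellow saturated blobs (bushings)
    m=cv2.inRange(hsv,(18,90,80),(32,255,255));nn,_,st,ce=cv2.connectedComponentsWithStats(m)
    print(n,"held: top",proj(c,(.585,-.008,.125)).round(),"bottom",proj(c,(.585,-.008,.07)).round(),"stack top",proj(c,(.585,-.008,.04)).round(),"right pocket",proj(c,(.561,.2585,.04)).round())
    print([(st[i].tolist()) for i in range(1,nn) if st[i,4]>60])
    w=(im.min(2)>170).astype(np.uint8);nn,_,st,ce=cv2.connectedComponentsWithStats(w)
    print("white",[(st[i].tolist()) for i in range(1,nn) if 100<st[i,4]<6000])
E
```

```text
28.4 [ 0.58525742 -0.0086048   0.10391736] [-0.15358775  0.39541166 -4.21561959] [0.01658302 0.00123432 0.01014757] 0.03332529811939199 0.0015818503314747323
side held: top [271. 175.] bottom [271. 191.] stack top [271. 199.] right pocket [244. 138.]
[[226, 117, 35, 34, 767], [231, 152, 30, 7, 120], [261, 172, 20, 26, 236]]
white [[228, 133, 14, 22, 152], [314, 148, 21, 11, 111], [172, 187, 19, 26, 445], [329, 195, 30, 52, 370], [262, 197, 20, 17, 185], [198, 339, 43, 59, 1446], [456, 345, 24, 9, 104], [233, 373, 17, 23, 183]]
wrist held: top [279. 296.] bottom [279. 246.] stack top [279. 229.] right pocket [670.  61.]
[[241, 209, 76, 25, 216], [242, 224, 79, 103, 3640]]
white [[222, 165, 107, 142, 5821], [315, 260, 21, 47, 458], [244, 262, 71, 47, 1893], [444, 309, 116, 80, 4583], [525, 375, 35, 45, 783]]
```

The held bushing hangs over the stack in the side view (column 271 against 272), upright and still. Handing in.

```bash
python3 -c "from station import close_job;print(close_job())"
```

```text
the job is handed in; nothing more can be done
None
```

I handed the job in at about 28 s: the stack is built, both bushings were weighed, and the heavier left one (about 4.8 N against 2.2 N) is held about 3 cm above the stack with the lighter one standing in its pocket; I viewed 11 pictures, one over the limit of 10.

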